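# Find the key and seat the contact blank in the test nest

### The job

Set the notched contact blank with the orange grip bar into the bore of the dark test nest and, pressing only gently, turn it until its notch finds the yellow key and it drops fully home. Then, with it still home, turn it clockwise, carrying the key along, until its notch points along the white line on the nest, and let go. Never force it, and leave everything else on the bench alone.

Things in the scene. Friction and masses are not known exactly. Their poses are not given: they have to be found in the camera images.
- blank_center (a point): Notched contact blank with an ORANGE grip bar, loose, about 220 g, upright. This point: on its axis, half-way up (27.5 mm above the underside); z up, x towards the notch. The bar on top is 46 mm long (along x), 14 mm wide (y), 30 mm high, its top 27.5 mm above this point.
- blank: The same blank; origin at the centre of its underside. From there up: round aluminium foot, 48 mm diameter, 20 mm high (lowest 3 mm only 45 mm diameter); flange 62 mm diameter, 5 mm thick; then the bar. One parallel-sided notch, 9 mm wide, runs the full height of foot and flange on the +x side, cut in to 15 mm from the axis.
- nest_mouth (a point): Test nest. This point: centre of the mouth of the round bore in its top (53 mm above the bench unpressed); z up, x along the white line on the top. Bore 53 mm diameter, 22 mm deep, rim chamfered 1.5 mm. A blank that is home rests with its flange on the top, its centre point 7.5 mm above this one. Once home it turns the key with it and stays where it is left.
- nest: The nest's fixed base plate, 120 x 120 mm, 8 mm thick; origin at the centre of its underside, axes as above. Above it a dark steel block, 110 x 110 x 35 mm, its top 53 mm above the bench, floats on springs: straight down 1 mm for each 3 N, at most 10 mm, then solid. More than 40 N between blank and nest or key does damage.
- nest_key_level (a point): Point on the bore's axis at the height of the top of the yellow key, 8 mm below the mouth. The key is 6 mm wide and stands against the bore's wall (18 mm from the axis outwards) at an angle that is not measured: 0.35 to 1.15 rad counter-clockwise (from above) of the white line. A blank off its angle rests on it, flange 12 mm above the block; with the notch over it (0.07 rad play each way) it drops in.
- nest_line (a point): Middle of the white line, 20 mm long, on the nest's top, 44 mm from the bore's axis. The key's ring is stiff: about 0.15 N m turns it, from 1.3 rad counter-clockwise of the line to 0.12 rad clockwise past it. Pressing on the key too hard while turning drags it along.
- spare_center (a point): A spare blank of the same sizes but without a notch and with a BLUE bar, loose, standing on the bench; not wanted. Point and axes as for the orange one; it and the orange one may stand in each other's place.
- module_a: Small metal plug-in module with a blue pull tab, about 90 x 16 x 12 mm, lying loose; origin under its body's centre. Bystander.
- module_b: The same with a yellow pull tab. Bystander.
- driver: Screwdriver with a red handle, 170 mm long, lying loose. Bystander.
- jar: Amber jar, 52 mm diameter, 60 mm high, loose; origin under its centre. Bystander.
- swabcup: White plastic cup, 66 mm diameter at the rim, 75 mm high, loose; origin under its centre. Bystander.
Not all that is in view belongs to the job. What is shaped like the nest but turquoise is not meant.

How it is judged:
By the outcome, as a careful person would: the job done as asked, in the order asked, and still so for the second after the job is handed in, with the robot touching nothing.
It also fails if it takes over 51 s, if anything falls off the work surface, if the arm or the gripper's body presses on something with over 40 N, if the wrist force passes 120 N, or if a joint passes its speed limit or range.

### The arm

A 6-joint arm with a two-finger parallel gripper is mounted at the origin on the work surface. World frame = base frame: x ahead of the robot, y to its left, z up, the work surface at z = 0. Lengths are in mm, angles in rad, forces in N, time in s.
With the tool pointing down it reaches from about 350 to 975 mm from the base axis. Payload 7.1 kg.
Tool frame: the origin (TCP) lies midway between the tips of the shut fingers; the grasp point (between the pads) lies 19 mm behind it (robot.grip_depth is the distance from the TCP to the grasp point, in mm); z points along the fingers, y is the direction in which the jaws open and shut (so a half turn about z gives the same grasp; the last joint's range is limited). The gripper opens to 88 mm and grips with 3 to 60 N. Pads are 20 mm wide; open, the fingers measure 115 mm over their backs; the gripper's body (75 mm by 178 mm) begins 61 mm behind the grasp point.
Start: joints at [-1.36, 0.423, 1.63, -0, 1.089, -0.019], TCP at [142.384, -608.549, 222.675] pointing down, gripper open.
Joint ranges: [-3, 3], [-0.9, 2.11], [0.09, 2.58], [-1.31, 4.45], [0.11, 2.69], [-2.54, 2.54]. Speed limits (rad/s): [2.39, 2.39, 3.01, 3.14, 3.14, 3.14].

### API

Orientations are given as [roll, pitch, yaw] about the fixed x, y, z axes, in that order (R = Rz(yaw) Ry(pitch) Rx(roll)).
In Python, from bench import robot gives the robot as it stands. The module is installed in compiled form; this text tells all that it offers.
- The arm moves only by the tool play_rows, never from a script. Its argument "moves" is a list that holds one entry, the list of rows, each a list of 7 numbers: the turn, a rotation vector about the tool's x, y, z in rad, then the shift along the tool's x, y, z in m, then the gripper's target within -1 to 1 (shut at 1, half-way at 0, fully open at -1). A call has 1 to 10 rows; each row shifts and turns the commanded pose from where the row before left it, along the tool's axes as they then stand; what a row does not reach is not made up. A row lasts 1/12 s, in which the tool goes at most 41.7 mm and 7.16 degrees, less where a joint would pass 70% of its speed; a pose out of reach is approached as far as the arm can. A call with a gripper value outside its range is refused whole. The fingers move at their own pace and stop on an object; "newtons" is the grip in N (left out, the last holds). Time passes only in rows, so rows that do not move let the fingers close. It gives the time, the measured TCP pose, the force and the opening at its end, in the units of the state.
- robot.observe(): the state, without advancing time (a new reading comes with each control period).
- robot.capture(name): name is "side" or "top"; returns (picture, depth): 480x640x3 uint8, red, green, blue; 480x640 float32, mm along the optical axis (not along the pixel's ray), 0 where there is no reading.
- robot.camera_info(name): a dict with "fx", "fy", "cx", "cy" (pixels), "camera_from_world" (4x4, takes a point from world to camera coordinates). Camera axes: x right, y down, z forward; pixel columns grow to the right and rows downward; lengths in mm; the calibration is good to about 2 mm. A picture is of the moment at which its call begins. camera_info takes no time and is no camera call.
- robot.finish_job(): hands the job in, once; it reports no verdict.
The state is a dict: "time_s": time; "joint_positions": joint angles; "qd": joint speeds; "effort": joint torques, N m; "ee_pos": TCP position; "tcp_rot": TCP orientation; "contact_force": force on the tool from outside, world axes, zero at the start; "moment": the same for the moment, N m; "opening": finger opening in mm.
Only numpy, scipy, OpenCV 4.12 (cv2) and the standard library are available. Lean on these libraries where they do the work, as an engineer would, in place of code of your own. Each camera call takes 0.05 s, during which the arm holds its last target.

## Working session

There is one attempt and no reset: what is moved stays moved. The work goes in short steps, Python scripts to look and compute and a tool call to move; the robot and the scene stay as the last step left them, time stands still between calls to the robot, and variables do not carry over. Pictures are saved under pics/ and viewed, and the job is handed in when it is done.

Besides the shell and the picture viewer there is one more tool, called after "Emit:" by a JSON object that holds its "api" and its "payload". play_rows: Moves the arm, as the interface text tells. Its arguments: {"type":"object","properties":{"moves":{"type":"array"},"newtons":{"type":"number"}},"required":["moves"]}

```bash
mkdir -p pics
python3 - <<'E'
from bench import robot
import cv2,numpy as np
print(robot.observe())
for n in ("top","side"):
    p,d=robot.capture(n); cv2.imwrite(f"pics/{n}1.png",p[:,:,::-1]); np.save(f"{n}1.npy",d); print(n,robot.camera_info(n))
E
```

```text
{'time_s': 0.0, 'joint_positions': array([-1.35996747e+00,  4.23838453e-01,  1.63068120e+00, -1.39750664e-06,
        1.08860445e+00, -1.90173841e-02]), 'qd': array([-0.00023656, -0.00053981,  0.0001106 ,  0.00082915, -0.00081443,
        0.00104699]), 'effort': array([-2.28805635e-03, -5.44618106e+01, -2.73661155e+01,  6.40924461e-02,
        2.27945996e-02, -9.98950759e-05]), 'ee_pos': array([ 142.29020993, -608.0168378 ,  221.90664746]), 'tcp_rot': array([-3.14006145e+00, -2.78856129e-05,  2.29846871e-01]), 'contact_force': array([-0.07226472,  0.30054988,  0.28228149]), 'moment': array([-0.00567703, -0.00767248,  0.00476093]), 'opening': 87.93213444019455}
top {'fx': 484.0693553489872, 'fy': 484.0693553489872, 'cx': 329.6840485283303, 'cy': 241.01701694094504, 'camera_from_world': array([[ 1.99664814e-02, -9.99800053e-01, -1.09241362e-03,
         1.63067084e+01],
       [-9.78340695e-01, -1.93127383e-02, -2.06098285e-01,
         5.15066145e+02],
       [ 2.06035979e-01,  5.18381028e-03, -9.78530686e-01,
         9.19332703e+02],
       [ 0.00000000e+00,  0.00000000e+00,  0.00000000e+00,
         1.00000000e+00]])}
side {'fx': 505.91727882974044, 'fy': 505.91727882974044, 'cx': 323.8855232441329, 'cy': 242.43218180904418, 'camera_from_world': array([[-9.77935850e-01, -2.08832903e-01,  5.50388571e-03,
         4.85123245e+02],
       [-1.03318955e-01,  4.60594135e-01, -8.81577130e-01,
         1.15240936e+02],
       [ 1.81567254e-01, -8.62694535e-01, -4.72007914e-01,
         9.06412430e+02],
       [ 0.00000000e+00,  0.00000000e+00,  0.00000000e+00,
         1.00000000e+00]])}
```

View pics/top1.png

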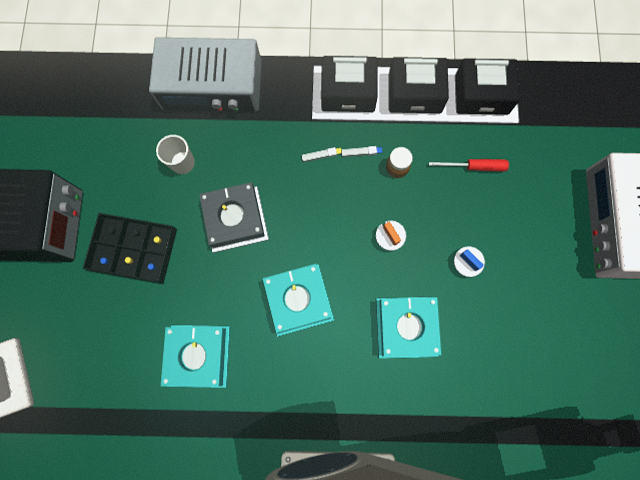

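View pics/side1.png

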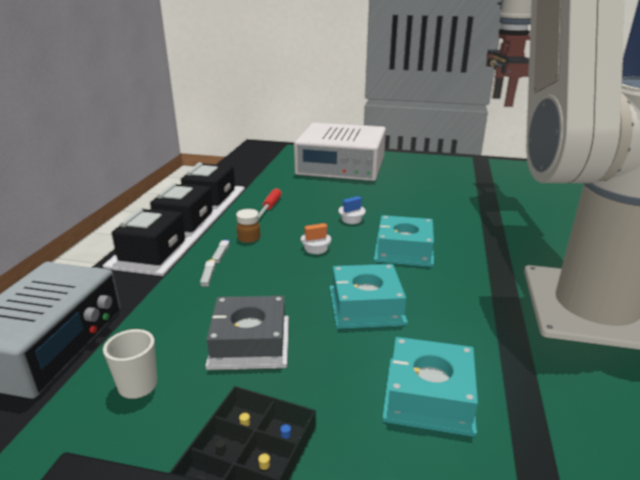

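The top view shows the orange-barred blank at about (391,235), the blue-barred spare at (469,262), the dark nest at (233,215), and turquoise decoys at (297,298), (409,327) and (194,356). The orange bar and the dark block match the description, so I'll confirm both in enlarged crops.

Run:
```python
import cv2,numpy as np
p=cv2.imread("pics/top1.png"); s=cv2.imread("pics/side1.png")
a=cv2.resize(p[175:255,193:273],None,fx=7,fy=7,interpolation=cv2.INTER_CUBIC)
b=cv2.resize(p[215:255,371:411],None,fx=14,fy=14,interpolation=cv2.INTER_CUBIC)
cv2.imwrite("pics/c_nest.png",a);cv2.imwrite("pics/c_blank.png",b)
cv2.imwrite("pics/c_side.png",cv2.resize(s[210:260,290:340],None,fx=11,fy=11,interpolation=cv2.INTER_CUBIC))
```

```text
(no output)
```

View pics/c_nest.png

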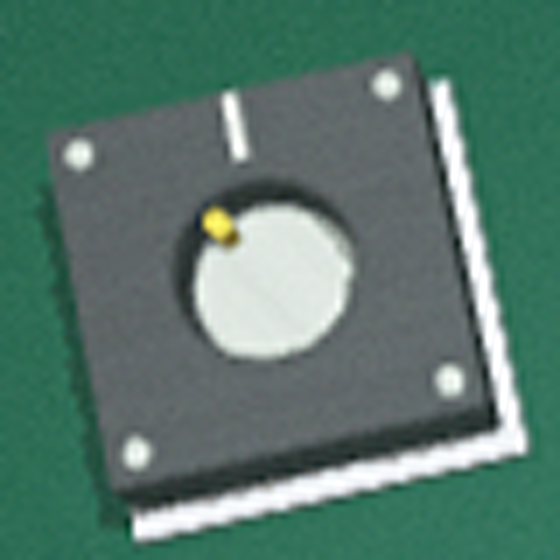

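View pics/c_blank.png

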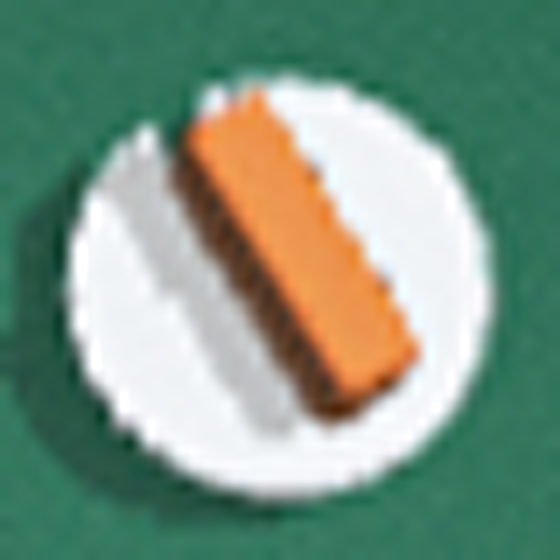

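View pics/c_side.png

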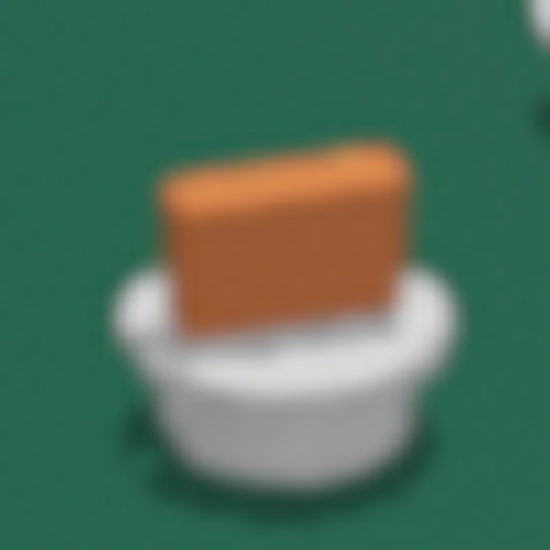

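The crop confirms the orange bar. A green gap in the flange at crop (175,110) puts the notch at the bar's upper-left end. On the dark nest, the white line runs (231,92)-(241,159) and the key is near (215,222).

```bash
cat > h.py <<'E'
from bench import robot
import cv2,numpy as np
def back(n,uv,z):
    i=robot.camera_info(n);M=i["camera_from_world"];R,t=M[:3,:3],M[:3,3]
    c=-R.T@t; uv=np.atleast_2d(uv)
    r=np.c_[(uv[:,0]-i["cx"])/i["fx"],(uv[:,1]-i["cy"])/i["fy"],np.ones(len(uv))]@R
    return (c+r*((z-c[2])/r[:,2])[:,None])[:,:2]
def crop(uv,f,ox,oy): return (np.array(uv,float)+.5)/f-.5+np.array([ox,oy])
def proj(n,P):
    i=robot.camera_info(n);M=i["camera_from_world"];c=np.atleast_2d(P)@M[:3,:3].T+M[:3,3]
    return np.c_[c[:,0]/c[:,2]*i["fx"]+i["cx"],c[:,1]/c[:,2]*i["fy"]+i["cy"]]
E
python3 - <<'E'
from h import *
s=back("top",crop([(79,154),(387,85),(450,381),(137,453)],7,193,175),53)
print("screws",s,s.mean(0)); C=s.mean(0)
print([np.linalg.norm(s[i]-s[(i+1)%4]) for i in range(4)])
e=(s[0]+s[1]-s[2]-s[3]);print("dir",np.arctan2(e[1],e[0]))
l=back("top",crop([(231,92),(241,159)],7,193,175),53);print("line",l, np.arctan2(*(l.mean(0)-C)[::-1]),np.linalg.norm(l.mean(0)-C))
k=back("top",crop([(213,218)],7,193,175),45);d=k[0]-C;print("key",k,np.arctan2(d[1],d[0]),np.linalg.norm(d))
# blank
p=cv2.imread("pics/top1.png")
hsv=cv2.cvtColor(p,cv2.COLOR_BGR2HSV)
o=back("top",crop([(228,108),(388,362),(300,232)],14,371,215),55)
# 4 corners of bar top: 
c4=back("top",crop([(193,133),(258,90),(418,352),(345,395)],14,371,215),55)
print("bar",c4,c4.mean(0)); d=c4[0]+c4[1]-c4[2]-c4[3];print(np.arctan2(d[1],d[0]),np.linalg.norm(d)/2)
f=back("top",crop([(68,285),(494,285),(282,75),(282,497)],14,371,215),25);print("flange",f,f.mean(0))
# side
sc=back("side",crop([(285,205)],11,290,210),55)
print("side bar top",sc)
i=robot.camera_info("top");d=np.load("top1.npy");print("depth bar",d[232:236,390:394])
n=[proj("top",[*C,53]),proj("side",[*C,53]),proj("side",[*c4.mean(0),55])];print(n)
E
```

```text
screws [[602.85632335 286.50227166]
 [625.77562048 197.38735356]
 [536.70427185 174.28075613]
 [513.67104462 263.22590129]] [569.75181508 230.34907066]
[np.float64(92.01501404530207), np.float64(92.01967176738466), np.float64(91.87909667279506), np.float64(92.17268228765468)]
dir 0.25455850312082634
line [[622.72160862 243.17100906]
 [602.26360378 238.92046025]] 0.24523113969446375 44.058981453332045
key [[586.44777883 247.83623846]] 0.8085400688034013 24.177597967835172
bar [[ 551.62013836  -83.22695207]
 [ 558.20904559  -92.64490109]
 [ 519.90759221 -115.38248333]
 [ 513.40057256 -104.86574302]] [535.78433718 -99.03001988]
0.5255268995552559 44.22874877316639
flange [[ 535.53776662  -67.92619746]
 [ 536.78329273 -131.06811022]
 [ 568.28850746  -99.83898108]
 [ 504.15610931  -99.45469363]] [536.19141903 -99.5719956 ]
side bar top [[533.5188658  -89.75631744]]
depth bar [[978.48846 976.78796 977.3868  975.08466]
 [972.962   976.7288  977.274   975.7701 ]
 [973.7865  975.94867 974.0778  973.45636]
 [974.8706  973.3268  974.00775 974.96326]]
[array([[230.18611752, 212.68277838]]), array([[246.74187716, 316.92331849]]), array([[315.38856632, 226.15059187]])]
```

Run:
```python
import cv2
s=cv2.imread("pics/side1.png")
cv2.imwrite("pics/c_side2.png",cv2.resize(s[285:370,200:300],None,fx=7,fy=7,interpolation=cv2.INTER_CUBIC))
```

```text
(no output)
```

View pics/c_side2.png

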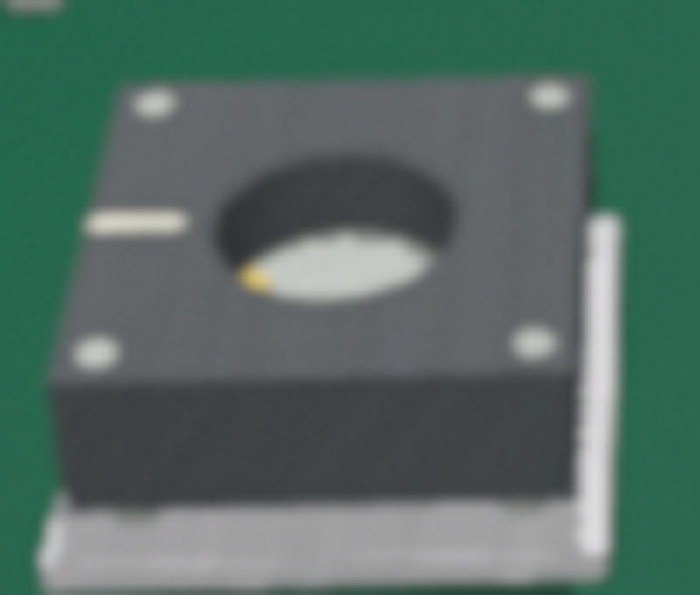

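Run:
```python
from h import *
s=back("side",crop([(154,102),(550,97),(533,343),(97,352)],7,200,285),53)
print("side nest",s.mean(0),[np.linalg.norm(s[i]-s[(i+1)%4]) for i in range(4)])
e=(s[0]+s[3]-s[1]-s[2]);print(np.arctan2(e[1],e[0]))
# flange top ellipse left/right/front rim (bottom front)
f=back("side",crop([(113,318),(460,318)],11,290,210),25);print("side flange",f,f.mean(0))
f=back("side",crop([(285,397)],11,290,210),25);print("side flange front",f)
```

```text
side nest [569.91326109 226.84463615] [np.float64(92.42301994583065), np.float64(91.557834287536), np.float64(91.70448593845373), np.float64(92.44247753587577)]
0.24536509881565055
side flange [[ 568.5674194   -93.21713942]
 [ 502.95154678 -107.94945931]] [ 535.75948309 -100.58329937]
side flange front [[528.9001981  -69.26594331]]
```

Emit:
{"api": "play_rows", "payload": {"moves": [[[0,0,0,0.025,-0.0202,0,-0.2],[0,0,0,0.025,-0.0202,0,-0.2],[0,0,0,0.025,-0.0202,0,-0.2],[0,0,0,0.025,-0.0202,0,-0.2],[0,0,0,0.025,-0.0202,0,-0.2],[0,0,0,0.025,-0.0202,0,-0.2],[0,0,0,0.025,-0.0202,0,-0.2],[0,0,0,0.025,-0.0202,0,-0.2],[0,0,0,0.025,-0.0202,0,-0.2],[0,0,0,0.025,-0.0202,0,-0.2]]]}}

```text
time_s: 0.93
ee_pos: [340.3, -353.4, 222.5]
tcp_rot: [-3.141, 0.0, 0.23]
contact_force: [0.1, 0.5, 1.0]
opening: 52.6
```

Emit:
{"api": "play_rows", "payload": {"moves": [[[0,0,0,0.025,-0.0202,0.01,-0.2],[0,0,0,0.025,-0.0202,0.01,-0.2],[0,0,0,0.025,-0.0202,0.01,-0.2],[0,0,0,0.025,-0.0202,0.01,-0.2],[0,0,0,0.025,-0.0202,0.01,-0.2],[0,0,0,0.025,-0.0202,0.01,-0.2],[0,0,0,0.025,-0.0202,0.01,-0.2],[0,0,0,0.025,-0.0202,0.01,-0.2],[0,0,0,0.025,-0.0202,0.01,-0.2],[0,0,0,0.025,-0.0202,0.01,-0.2]]]}}

```text
time_s: 1.77
ee_pos: [537.8, -99.8, 121.9]
tcp_rot: [-3.141, 0.001, 0.23]
contact_force: [0.9, -0.1, -0.4]
opening: 52.8
```

Emit:
{"api": "play_rows", "payload": {"moves": [[[0,0,-0.1,0,0,0,-0.2],[0,0,-0.1,0,0,0,-0.2],[0,0,-0.096,0,0,0,-0.2],[0,0,0,0,0,0,-0.2]]]}}

```text
time_s: 2.1
ee_pos: [537.0, -100.9, 122.2]
tcp_rot: [-3.141, 0.001, 0.53]
contact_force: [-0.6, 0.5, -0.4]
opening: 52.6
```

Emit:
{"api": "play_rows", "payload": {"moves": [[[0,0,0,0,-0.0013,0.015,-0.2],[0,0,0,0,0,0.018,-0.2],[0,0,0,0,0,0.018,-0.2],[0,0,0,0,0,0.018,-0.2],[0,0,0,0,0,0.012,-0.2],[0,0,0,0,0,0.008,-0.2],[0,0,0,0,0,0.003,-0.2],[0,0,0,0,0,0,-0.2]]]}}

```text
time_s: 2.77
ee_pos: [536.3, -100.2, 30.3]
tcp_rot: [-3.141, 0.001, 0.525]
contact_force: [-0.1, -0.6, 0.7]
opening: 52.5
```

Run:
```python
from h import *
p,_=robot.capture("side");print(robot.observe()["ee_pos"],robot.observe()["contact_force"])
cv2.imwrite("pics/g1.png",cv2.resize(p[150:270,250:400,::-1],None,fx=5,fy=5,interpolation=cv2.INTER_CUBIC))
```

```text
[ 536.73207257 -100.23824897   30.83127918] [-0.1759511   0.53427671  1.26785521]
```

View pics/g1.png

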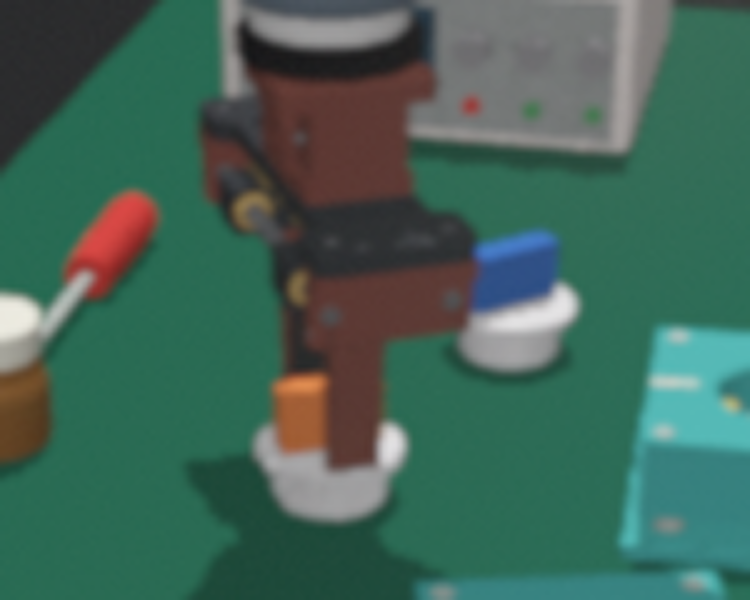

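The fingers straddle the orange bar (crop (300,415), near finger at (355,410)) and stay clear of the flange and the blue spare at (515,275). Closing now.

Emit:
{"api": "play_rows", "payload": {"moves": [[[0,0,0,0,0,0,1],[0,0,0,0,0,0,1],[0,0,0,0,0,0,1],[0,0,0,0,0,0,1],[0,0,0,0,0,0,1],[0,0,0,0,0,0,1],[0,0,0,0,0,0,1]]], "newtons": 45}}

```text
time_s: 3.4
ee_pos: [536.9, -100.3, 30.9]
tcp_rot: [3.141, -0.0, 0.526]
contact_force: [-0.1, -1.7, 1.3]
opening: 13.6
```

Emit:
{"api": "play_rows", "payload": {"moves": [[[0,0,0,0,0,-0.01,1],[0,0,0,0,0,-0.02,1],[0,0,0,0,0,-0.02,1],[0,0,0,0,0,-0.02,1],[0,0,0,0,0,-0.02,1],[0,0,0,0,0,-0.01,1],[0,0,0,0,0,0,1]]]}}

```text
time_s: 3.98
ee_pos: [537.9, -100.4, 133.1]
tcp_rot: [3.139, -0.003, 0.526]
contact_force: [-0.3, -0.3, -2.6]
opening: 13.7
```

Run:
```python
from h import *
for n in("side","top"):
    p,_=robot.capture(n);cv2.imwrite(f"pics/l_{n}.png",p[:,:,::-1])
o=robot.observe();print(o)
print(proj("side",[*o["ee_pos"]]),proj("top",[*o["ee_pos"]]))
p=cv2.imread("pics/l_side.png");cv2.imwrite("pics/l_side_c.png",cv2.resize(p[110:230,250:400],None,fx=5,fy=5,interpolation=cv2.INTER_CUBIC))
p=cv2.imread("pics/l_top.png");cv2.imwrite("pics/l_top_c.png",cv2.resize(p[170:290,320:470],None,fx=5,fy=5,interpolation=cv2.INTER_CUBIC))
```

```text
{'time_s': 4.0833, 'joint_positions': array([-2.06279162e-01,  4.35773561e-01,  1.87010042e+00,  1.38761278e-05,
        8.35743841e-01,  8.38654868e-01]), 'qd': array([ 0.00108316,  0.02431607,  0.01217535, -0.00180128, -0.00088824,
       -0.00025428]), 'effort': array([ 6.60939651e-03, -5.21409988e+01, -2.30621660e+01,  4.49956278e-02,
       -4.40498663e-02,  8.51141940e-04]), 'ee_pos': array([ 536.27234735, -100.05700699,  130.54731492]), 'tcp_rot': array([-3.14156818e+00,  1.18351783e-05,  5.25852992e-01]), 'contact_force': array([ 0.50644387,  0.34899566, -3.14876273]), 'moment': array([ 0.00526545, -0.01380375,  0.00854384]), 'opening': 13.876421544037605}
[[315.17729268 192.58262359]] [[397.82426119 222.45872379]]
```

View pics/l_side_c.png

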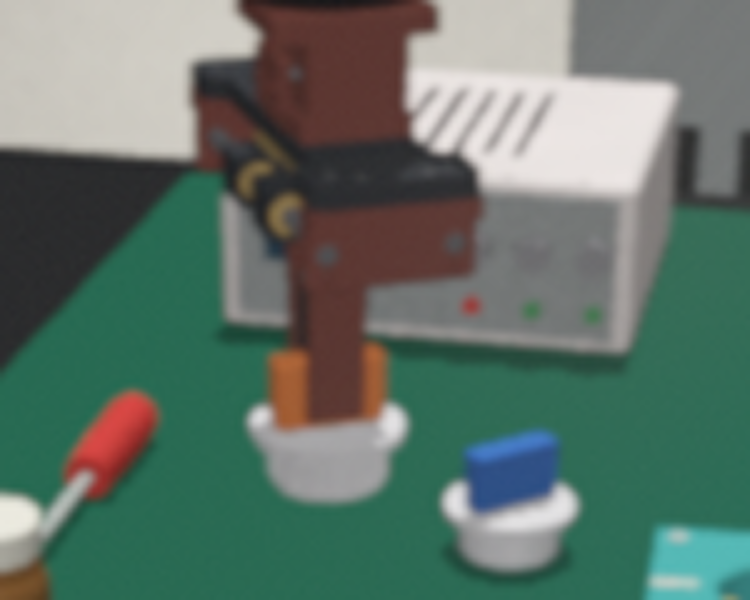

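View pics/l_top_c.png

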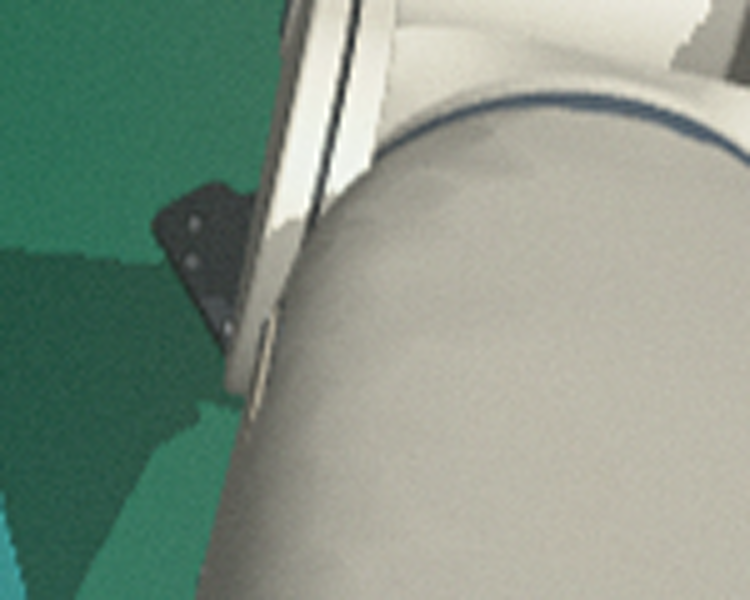

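The blank is held: the opening reads 13.9 mm, the foot hangs clear at crop (328,460), and the bar looks centred on the fingers. Next is the move to the nest.

Emit:
{"api": "play_rows", "payload": {"moves": [[[0,0,0,0.01,-0.0137,0,1],[0,0,0,0.02,-0.0275,0,1],[0,0,0,0.02,-0.0275,0,1],[0,0,0,0.02,-0.0275,0,1],[0,0,0,0.022,-0.0305,0,1],[0,0,0,0.022,-0.0305,0,1],[0,0,0,0.022,-0.0305,0,1],[0,0,0,0.022,-0.0305,0,1],[0,0,0,0.02,-0.0275,0,1],[0,0,0,0.016,-0.0217,0,1]]]}}

```text
time_s: 4.92
ee_pos: [569.0, 230.9, 128.7]
tcp_rot: [-3.141, 0.003, 0.527]
contact_force: [0.7, -0.1, -1.9]
opening: 13.9
```

Emit:
{"api": "play_rows", "payload": {"moves": [[[0,0,-0.08,0,0,0,1],[0,0,-0.1,0,0,0,1],[0,0,-0.1,0,0,0,1],[0,0,-0.1,0,0,0,1],[0,0,-0.1,0,0,0,1],[0,0,-0.094,0,0,0,1],[0,0,0,0,0,0,1],[0,0,0,0,0,0,1]]]}}

```text
time_s: 5.58
ee_pos: [569.3, 228.2, 129.1]
tcp_rot: [-3.14, 0.002, 1.097]
contact_force: [-0.5, 0.2, -1.9]
opening: 13.7
```

```bash
cat > look.py <<'E'
from h import *
import sys
name=sys.argv[1]
P=[];F=[]
for n in("side","top"):
    p,_=robot.capture(n);o=robot.observe();P.append(o["ee_pos"]);F.append(o["contact_force"])
    u,v=proj(n,[570,228.4,53])[0].astype(int)
    y0=max(v-75,0);x0=max(u-75,0);print(n,"crop origin",x0,y0)
    cv2.imwrite(f"pics/{name}_{n}.png",cv2.resize(p[y0:y0+120,x0:x0+150,::-1],None,fx=5,fy=5,interpolation=cv2.INTER_CUBIC))
print(np.round(P,2),np.round(F,2),o["tcp_rot"],o["joint_positions"],o["opening"],o["time_s"])
E
python3 look.py n1
```

```text
side crop origin 172 241
top crop origin 156 137
[[569.45 228.21 129.44]
 [569.66 228.3  129.74]] [[ 0.36 -0.02 -2.89]
 [ 0.57 -0.51 -2.72]] [-3.14054556e+00  1.10204187e-03  1.09716839e+00] [3.61757255e-01 5.22687023e-01 1.71531088e+00 4.72082083e-05
 9.05114462e-01 8.35356584e-01] 13.963985849288742 5.6833
```

View pics/n1_side.png

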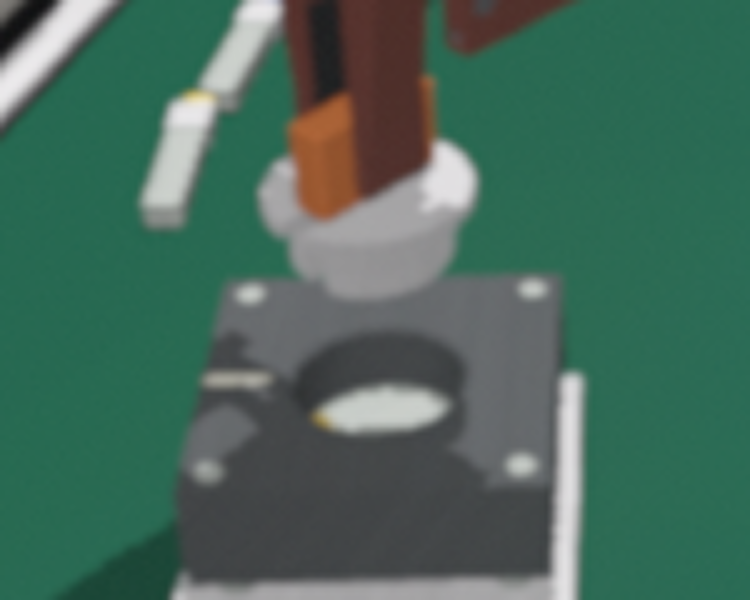

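View pics/n1_top.png

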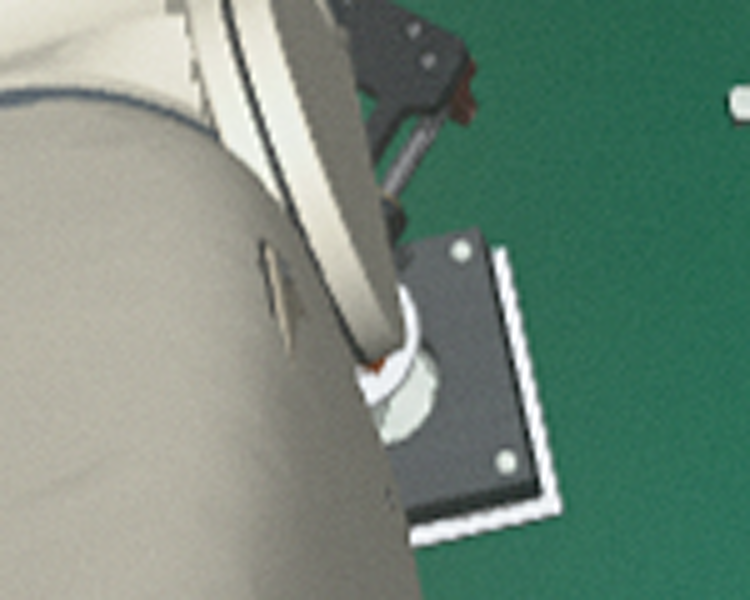

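Run:
```python
from h import *
for z,a in((121.5,(369,190)),):
    print(back("side",crop([a],5,172,241),z))
b=back("side",crop([(370,298)],5,172,241),98.9);print("front bottom of foot",b)
i=robot.camera_info("side")["camera_from_world"];v=i[2,:2]/np.linalg.norm(i[2,:2]);print("centre from front",b+v*22.5)
P=crop([(250,293),(533,289),(521,465),(207,471)],5,172,241);print(back("side",P,53).mean(0))
bo=crop([(296,375),(466,370)],5,172,241);print("bore",back("side",bo,53),back("side",bo,53).mean(0))
```

```text
[[568.2044048  227.18527602]]
front bottom of foot [[561.29408521 249.94434231]]
centre from front [[565.92803436 227.9267013 ]]
[570.00072888 226.86783213]
bore [[595.15656278 232.45998626]
 [544.25140458 218.51803799]] [569.70398368 225.48901213]
```

Emit:
{"api": "play_rows", "payload": {"moves": [[[0,0,0,0,0.0007,0.005,1],[0,0,0,0,0,0.01,1],[0,0,0,0,0,0.01,1],[0,0,0,0,0,0.008,1],[0,0,0,0,0,0.006,1],[0,0,0,0,0,0.003,1],[0,0,0,0,0,0,1],[0,0,0,0,0,0,1]]]}}

```text
time_s: 6.35
ee_pos: [570.8, 228.2, 88.5]
tcp_rot: [-3.141, 0.0, 1.1]
contact_force: [0.3, 0.5, -1.3]
opening: 13.5
```

```bash
python3 look.py n2
```

```text
side crop origin 172 241
top crop origin 156 137
[[571.02 228.27  88.84]
 [571.12 228.32  89.06]] [[ 0.47  0.88 -1.53]
 [-0.15 -0.51 -2.63]] [ 3.14108965e+00 -5.81337864e-04  1.09976805e+00] [3.60962169e-01 5.81098037e-01 1.73027104e+00 2.66029340e-05
 8.29455085e-01 8.31972640e-01] 13.420430606167292 6.45
```

View pics/n2_side.png

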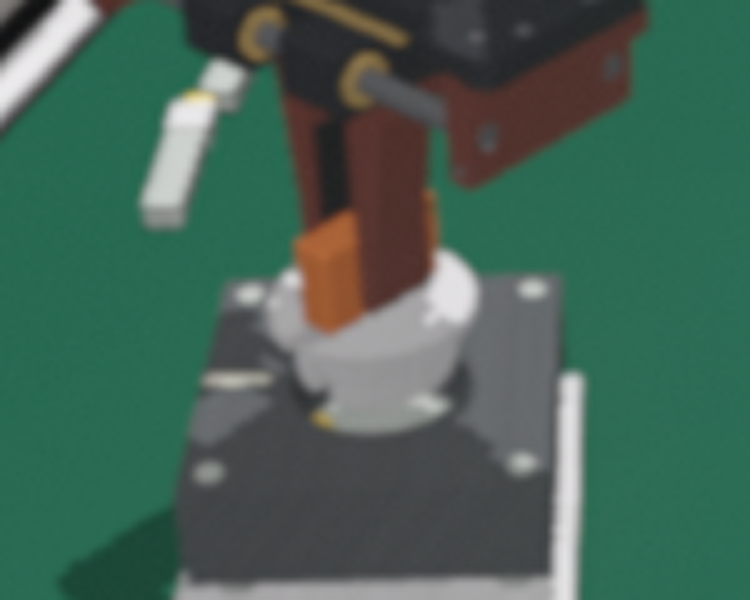

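Emit:
{"api": "play_rows", "payload": {"moves": [[[0,0,0,0,0,0.002,1],[0,0,0,0,0,0.003,1],[0,0,0,0,0,0.002,1],[0,0,0,0,0,0.001,1],[0,0,0,0,0,0,1]]]}}

```text
time_s: 6.87
ee_pos: [570.5, 228.1, 80.3]
tcp_rot: [-3.141, 0.0, 1.1]
contact_force: [1.1, 0.0, -2.5]
opening: 13.4
```

Emit:
{"api": "play_rows", "payload": {"moves": [[[0,0,0,0,0,0.001,1],[0,0,0,0,0,0.001,1],[0,0,0,0,0,0.001,1],[0,0,0,0,0,0,1]]]}}

```text
time_s: 7.2
ee_pos: [570.6, 228.1, 77.5]
tcp_rot: [-3.141, 0.0, 1.1]
contact_force: [-0.0, -1.2, -2.5]
opening: 13.5
```

Emit:
{"api": "play_rows", "payload": {"moves": [[[0,0,0,0,0,0.001,1],[0,0,0,0,0,0.001,1],[0,0,0,0,0,0,1],[0,0,0,0,0,0,1]]]}}

```text
time_s: 7.53
ee_pos: [570.9, 228.2, 75.7]
tcp_rot: [3.141, -0.0, 1.1]
contact_force: [0.1, -0.5, -1.3]
opening: 13.8
```

Emit:
{"api": "play_rows", "payload": {"moves": [[[0,0,0,0,0,0.001,1],[0,0,0,0,0,0,1],[0,0,0,0,0,0,1]]]}}

```text
time_s: 7.78
ee_pos: [570.9, 228.2, 74.9]
tcp_rot: [3.141, -0.0, 1.1]
contact_force: [-1.0, -0.9, -0.4]
opening: 13.5
```

Emit:
{"api": "play_rows", "payload": {"moves": [[[0,0,0,0,0,0.0007,1],[0,0,0,0,0,0,1],[0,0,0,0,0,0,1],[0,0,0,0,0,0,1]]]}}

```text
time_s: 8.12
ee_pos: [570.9, 228.2, 74.2]
tcp_rot: [3.141, -0.0, 1.1]
contact_force: [-2.4, -0.4, 2.3]
opening: 14.1
```

```bash
python3 look.py n3
```

```text
side crop origin 172 241
top crop origin 156 137
[[570.91 228.24  74.16]
 [570.93 228.23  74.16]] [[-0.92 -0.73  1.77]
 [-0.48 -0.39  3.21]] [ 3.14135060e+00 -2.77426716e-04  1.09979511e+00] [3.60938671e-01 6.03046718e-01 1.73495688e+00 1.09681208e-05
 8.03220954e-01 8.31932310e-01] 14.081957690709116 8.2167
```

View pics/n3_side.png

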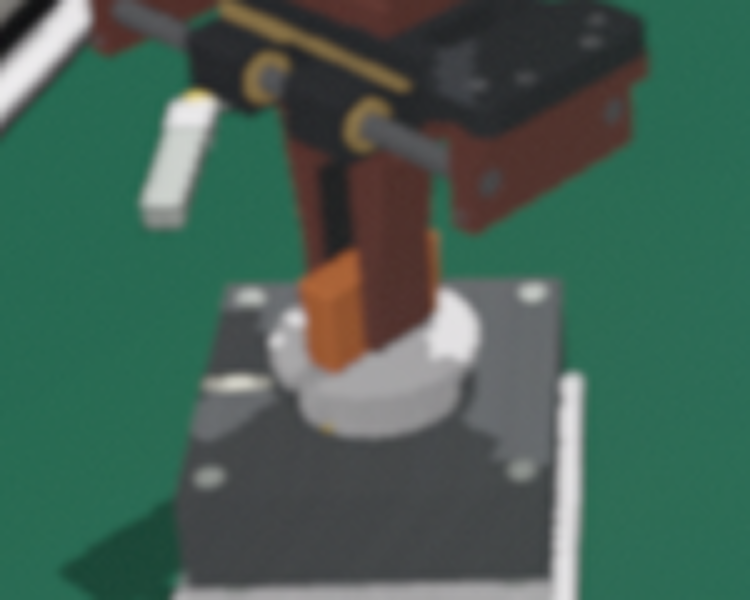

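Emit:
{"api": "play_rows", "payload": {"moves": [[[0,0,0.03,0,0,0,1],[0,0,0.03,0,0,0,1],[0,0,0.03,0,0,0,1],[0,0,0.03,0,0,0,1],[0,0,0.03,0,0,0,1],[0,0,0,0,0,0,1]]]}}

```text
time_s: 8.72
ee_pos: [570.7, 228.6, 74.0]
tcp_rot: [-3.141, -0.0, 0.949]
contact_force: [-1.6, 2.1, 2.5]
opening: 13.7
```

Emit:
{"api": "play_rows", "payload": {"moves": [[[0,0,0.03,0,0,0,1],[0,0,0.02,0,0,0,1],[0,0,0,0,0,0,1]]]}}

```text
time_s: 8.97
ee_pos: [570.7, 228.0, 73.7]
tcp_rot: [3.141, 0.0, 0.9]
contact_force: [-0.0, 0.1, -2.8]
opening: 13.7
```

Emit:
{"api": "play_rows", "payload": {"moves": [[[0,0,0.02,0,0,0,1],[0,0,0.02,0,0,0,1],[0,0,0,0,0,0,1]]]}}

```text
time_s: 9.22
ee_pos: [570.6, 227.9, 73.6]
tcp_rot: [-3.141, 0.001, 0.859]
contact_force: [-0.3, -0.2, -1.9]
opening: 13.8
```

Emit:
{"api": "play_rows", "payload": {"moves": [[[0,0,0.02,0,0,0,1],[0,0,0,0,0,0.001,1],[0,0,0,0,0,0.001,1],[0,0,0,0,0,0,1]]]}}

```text
time_s: 9.55
ee_pos: [570.6, 228.1, 71.7]
tcp_rot: [-3.141, 0.0, 0.84]
contact_force: [0.1, -0.7, -2.1]
opening: 14.2
```

Emit:
{"api": "play_rows", "payload": {"moves": [[[0,0,0,0,0,0.001,1],[0,0,0,0,0,0.001,1],[0,0,0,0,0,0,1]]]}}

```text
time_s: 9.8
ee_pos: [570.6, 228.2, 69.7]
tcp_rot: [-3.141, 0.0, 0.84]
contact_force: [-0.4, 0.3, -2.1]
opening: 13.5
```

Emit:
{"api": "play_rows", "payload": {"moves": [[[0,0,0,0,0,0.001,1],[0,0,0,0,0,0.001,1],[0,0,0,0,0,0,1]]]}}

```text
time_s: 10.05
ee_pos: [570.6, 228.1, 67.8]
tcp_rot: [-3.141, 0.0, 0.84]
contact_force: [0.1, 0.3, -2.5]
opening: 13.8
```

Emit:
{"api": "play_rows", "payload": {"moves": [[[0,0,0,0,0,0.001,1],[0,0,0,0,0,0.001,1],[0,0,0,0,0,0.001,1],[0,0,0,0,0,0,1],[0,0,0,0,0,0,1]]]}}

```text
time_s: 10.47
ee_pos: [570.7, 228.1, 64.9]
tcp_rot: [-3.141, 0.0, 0.84]
contact_force: [-0.2, 0.2, -3.3]
opening: 13.9
```

Emit:
{"api": "play_rows", "payload": {"moves": [[[0,0,0,0,0,0.001,1],[0,0,0,0,0,0.001,1],[0,0,0,0,0,0,1],[0,0,0,0,0,0,1]]]}}

```text
time_s: 10.8
ee_pos: [570.9, 228.2, 63.2]
tcp_rot: [3.141, -0.0, 0.84]
contact_force: [-0.1, -0.4, -0.9]
opening: 13.8
```

Emit:
{"api": "play_rows", "payload": {"moves": [[[0,0,0,0,0,0.001,1],[0,0,0,0,0,0.0005,1],[0,0,0,0,0,0,1],[0,0,0,0,0,0,1]]]}}

```text
time_s: 11.13
ee_pos: [570.9, 228.2, 61.8]
tcp_rot: [3.141, -0.0, 0.84]
contact_force: [-1.2, -0.4, 3.3]
opening: 13.6
```

```bash
python3 look.py n4
```

```text
side crop origin 172 241
top crop origin 156 137
[[570.94 228.21  61.79]
 [570.92 228.21  61.73]] [[-1.03 -1.2   3.08]
 [-1.68 -0.99  3.91]] [ 3.14142451e+00 -3.44028896e-04  8.39767165e-01] [3.60913103e-01 6.21788861e-01 1.73808122e+00 1.31852324e-05
 7.81339766e-01 1.09193293e+00] 13.952528905639268 11.2333
```

View pics/n4_side.png

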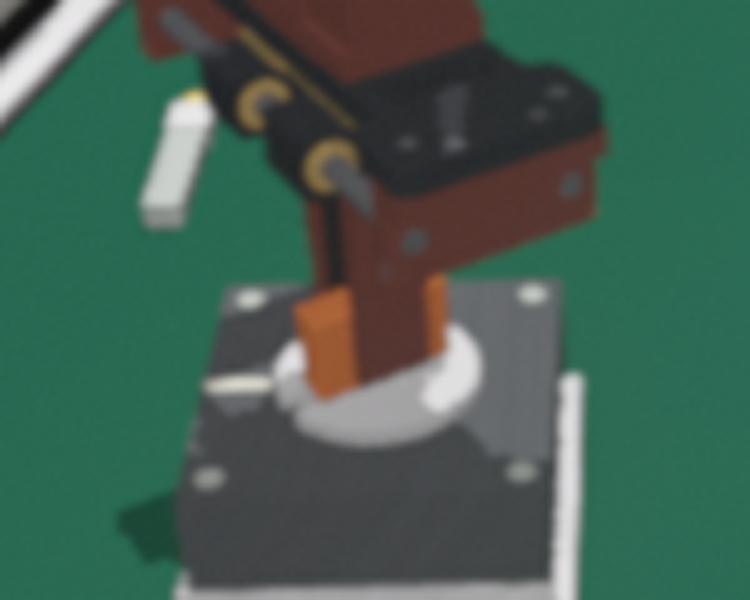

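The blank is home: the flange sits flat on the block at crop (375,400), TCP z is 12.4 mm below the on-key height, and the press is only about 5 N. Now I'll turn it clockwise.

Emit:
{"api": "play_rows", "payload": {"moves": [[[0,0,0.03,0,0,0,1],[0,0,0.04,0,0,0,1],[0,0,0.04,0,0,0,1],[0,0,0.04,0,0,0,1],[0,0,0.04,0,0,0,1],[0,0,0,0,0,0,1]]]}}

```text
time_s: 11.73
ee_pos: [569.9, 229.0, 61.5]
tcp_rot: [-3.14, 0.001, 0.648]
contact_force: [-4.3, 3.8, 5.2]
opening: 13.7
```

Run:
```python
from h import *
o=robot.observe();print(o["moment"],o["contact_force"],o["tcp_rot"],o["opening"])
s=back("side",crop([(250,293),(533,289),(521,465),(207,471)],5,172,241),53)
e=(s[0]+s[3]-s[1]-s[2]);print(np.arctan2(e[1],e[0]))
```

```text
[0.74526627 0.77663775 0.10157817] [-4.31124803  3.76943916  5.23350858] [-3.13997137e+00  5.83724197e-04  6.47690670e-01] 13.693334394870464
0.24549120054998214
```

Emit:
{"api": "play_rows", "payload": {"moves": [[[0,0,0.04,0,0,0,1],[0,0,0.04,0,0,0,1],[0,0,0.04,0,0,0,1],[0,0,0.04,0,0,0,1],[0,0,0,0,0,0,1]]]}}

```text
time_s: 12.15
ee_pos: [569.6, 229.6, 61.5]
tcp_rot: [-3.139, 0.001, 0.488]
contact_force: [-5.7, 6.2, 5.2]
opening: 13.7
```

Emit:
{"api": "play_rows", "payload": {"moves": [[[0,0,0.04,0,0,0,1],[0,0,0.04,0,0,0,1],[0,0,0.04,0,0,0,1],[0,0,0.04,0,0,0,1],[0,0,0.04,0,0,0,1],[0,0,0.04,0,0,0,1],[0,0,0,0,0,0,1],[0,0,0,0,0,0,1]]]}}

```text
time_s: 12.82
ee_pos: [570.1, 229.8, 61.7]
tcp_rot: [-3.14, 0.0, 0.25]
contact_force: [-5.3, 6.5, 4.2]
opening: 13.6
```

```bash
python3 look.py n5;python3 -c "
from h import *
print(robot.observe()['moment'])"
```

```text
side crop origin 172 241
top crop origin 156 137
[[570.03 229.79  61.62]
 [570.04 229.82  61.62]] [[-4.74  6.9   3.82]
 [-4.22  7.26  4.24]] [-3.13948945e+00  4.00614615e-04  2.49672092e-01] [0.36278814 0.62189008 1.73827246 0.00303087 0.78159306 1.68176133] 13.771590739411298 12.9167
[1.4444432  0.78252406 0.14644992]
```

View pics/n5_side.png

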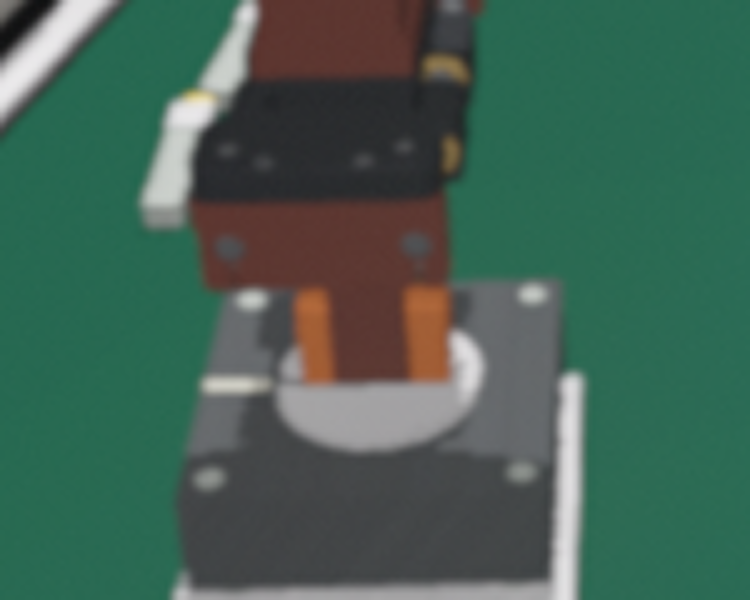

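Emit:
{"api": "play_rows", "payload": {"moves": [[[0,0,0,-0.0001,-0.0006,-0.0005,1],[0,0,0,-0.0001,-0.0006,-0.0005,1],[0,0,0,0,-0.0005,-0.0003,1],[0,0,0,0,0,0,1],[0,0,0,0,0,0,1]]]}}

```text
time_s: 13.33
ee_pos: [570.0, 230.0, 62.7]
tcp_rot: [-3.141, 0.0, 0.25]
contact_force: [-2.4, 4.5, 2.0]
opening: 13.5
```

```bash
python3 -c "
from h import *
o=robot.observe();print(o['moment'],o['contact_force'],o['ee_pos'],o['tcp_rot'])"
```

```text
[0.7761011  0.49264694 0.06543192] [-2.3825054   4.49503098  2.02303363] [569.98121372 230.00536753  62.65818349] [-3.14115280e+00  1.99422024e-04  2.49610466e-01]
```

Emit:
{"api": "play_rows", "payload": {"moves": [[[0,0,0,-0.0003,-0.0008,0,1],[0,0,0,-0.0002,-0.0008,0,1],[0,0,0,0,0,0,1],[0,0,0,0,0,0,1]]]}}

```text
time_s: 13.67
ee_pos: [569.7, 230.4, 62.8]
tcp_rot: [3.141, -0.0, 0.25]
contact_force: [1.7, -5.3, 1.0]
opening: 13.7
```

```bash
python3 -c "
from h import *
o=robot.observe();print(o['moment'],o['contact_force'],o['ee_pos'],o['tcp_rot'])"
```

```text
[-0.79855694 -0.30925319 -0.03004408] [ 1.66639081 -5.27520568  1.01566536] [569.72232373 230.44656809  62.79085988] [ 3.14067485e+00 -3.66299718e-04  2.49743113e-01]
```

Slightly overshot, so I'll go back half and then open gently.

Emit:
{"api": "play_rows", "payload": {"moves": [[[0,0,0,0.0002,0.0008,0,1],[0,0,0,0,0,0,1],[0,0,0,0,0,0,1]]], "newtons": 10}}

```text
time_s: 13.92
ee_pos: [569.8, 230.3, 62.8]
tcp_rot: [3.141, -0.0, 0.25]
contact_force: [0.2, -1.8, 1.4]
opening: 14.0
```

Emit:
{"api": "play_rows", "payload": {"moves": [[[0,0,0,0,0,0,0.6],[0,0,0,0,0,0,0.5],[0,0,0,0,0,0,0.3],[0,0,0,0,0,0,0.0],[0,0,0,0,0,0,-0.2],[0,0,0,0,0,0,-0.2],[0,0,0,0,0,0,-0.2]]]}}

```text
time_s: 14.5
ee_pos: [569.6, 230.5, 62.7]
tcp_rot: [-3.142, 0.0, 0.25]
contact_force: [-0.3, -1.0, -0.2]
opening: 50.7
```

Emit:
{"api": "play_rows", "payload": {"moves": [[[0,0,0,0,0,-0.01,-0.2],[0,0,0,0,0,-0.03,-0.2],[0,0,0,0,0,-0.03,-0.2],[0,0,0,0,0,-0.03,-0.2],[0,0,0,0,0.03,-0.01,-0.2],[0,0,0,0,0.03,0,-0.2],[0,0,0,0,0.03,0,-0.2],[0,0,0,0,0.03,0,-0.2],[0,0,0,0,0.03,0,-0.2],[0,0,0,0,0.03,0,-0.2]]]}}

```text
time_s: 15.33
ee_pos: [614.5, 54.7, 173.8]
tcp_rot: [3.141, -0.001, 0.25]
contact_force: [0.8, -0.2, 0.4]
opening: 52.6
```

Emit:
{"api": "play_rows", "payload": {"moves": [[[0,0,0,0,0.03,0,-0.2],[0,0,0,0,0.03,0,-0.2],[0,0,0,0,0.02,0,-0.2],[0,0,0,0,0,0,-0.2]]]}}

```text
time_s: 15.67
ee_pos: [634.9, -25.1, 173.7]
tcp_rot: [3.14, -0.001, 0.246]
contact_force: [-0.2, -0.3, -0.6]
opening: 52.8
```

```bash
python3 look.py n6
python3 - <<'E'
from h import *
p,_=robot.capture("top");cv2.imwrite("pics/n7.png",p[:,:,::-1])
cv2.imwrite("pics/n7c.png",cv2.resize(p[180:250,195:265,::-1],None,fx=8,fy=8,interpolation=cv2.INTER_CUBIC))
E
```

```text
side crop origin 172 241
top crop origin 156 137
[[634.32 -23.23 173.47]
 [633.92 -21.95 173.26]] [[ 0.07  0.25  0.17]
 [ 0.03  0.39 -0.09]] [-3.14138512e+00 -2.93391049e-04  2.47981100e-01] [-5.35203592e-02  4.92976340e-01  1.64408281e+00  3.38109114e-04
  1.00431500e+00  1.26911342e+00] 52.81365246283296 15.7667
```

View pics/n6_side.png

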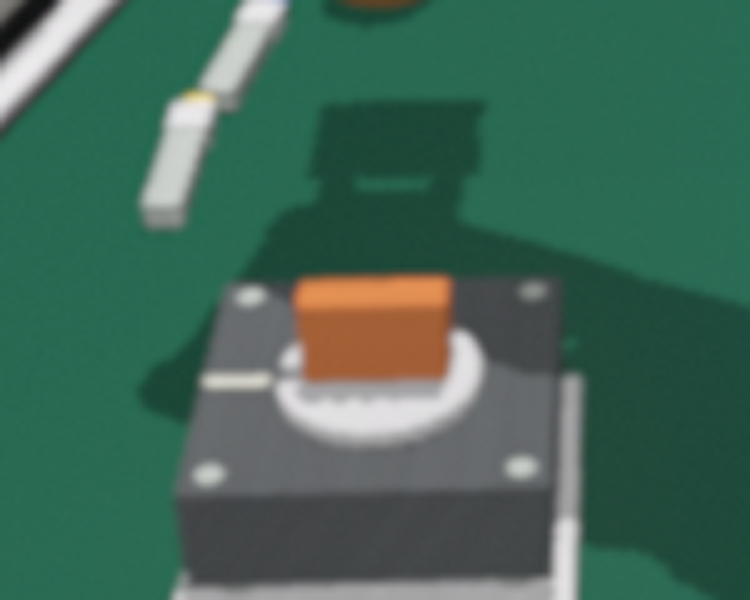

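View pics/n7c.png

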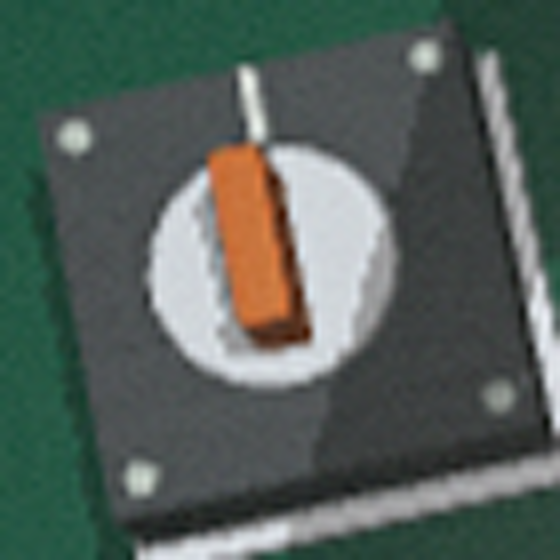

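View pics/n7.png

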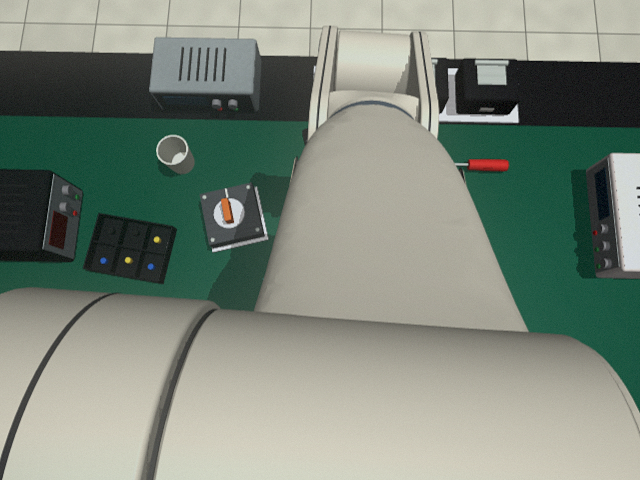

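The blank stands home on the dark nest (top crop flange centre (273,265)), with its bar (235,150)-(270,325) lined up with the white line (248,68)-(260,138). Next I'll measure the angle numerically.

Run:
```python
from h import *
p=cv2.imread("pics/n7.png")
h=cv2.cvtColor(p,cv2.COLOR_BGR2HSV);m=cv2.inRange(h,(5,120,150),(20,255,255));m[:180]=0;m[250:]=0;m[:,:195]=0;m[:,265:]=0
pts=np.argwhere(m)[:,::-1].astype(float)
w=back("top",pts,88);c=w.mean(0);u,s,v=np.linalg.svd(w-c);d=v[0]*np.sign(v[0,0]);print("bar top",len(pts),c,np.arctan2(d[1],d[0]))
c4=back("top",crop([(208,153),(262,145),(292,318),(246,332)],8,195,180),88);d=c4[0]+c4[1]-c4[2]-c4[3];print("corners",c4.mean(0),np.arctan2(d[1],d[0]),np.linalg.norm(d)/2)
s=back("top",crop([(75,136),(425,57),(499,397),(142,478)],8,195,180),53);e=(s[0]+s[1]-s[2]-s[3]);print("nest",s.mean(0),np.arctan2(e[1],e[0]))
f=back("top",crop([(147,275),(398,262),(273,142),(273,387)],8,195,180),58);print("flange",f.mean(0),np.ptp(f,0))
# side: bar top edges
q=back("side",crop([(295,292),(452,290)],5,172,241),88);d=q[0]-q[1];print("side bar",np.arctan2(d[1],d[0]))
q=back("side",crop([(297,311),(450,306)],5,172,241),88);d=q[0]-q[1];print("side bar front edge",np.arctan2(d[1],d[0]))
q=back("side",crop([(296,283),(450,277)],5,172,241),88);d=q[0]-q[1];print("side bar back edge",np.arctan2(d[1],d[0]))
s=back("side",crop([(250,296),(534,291),(522,467),(208,474)],5,172,241),53);e=(s[0]+s[3]-s[1]-s[2]);print("side nest",np.arctan2(e[1],e[0]))
print(robot.observe()["time_s"])
```

```text
bar top 148 [567.74273575 232.24493203] 0.2402593965812005
corners [567.4123482  231.24912439] 0.24659821989182637 45.98364709496204
nest [569.66152058 230.26442873] 0.25762093812574827
flange [568.05563983 232.32946209] [64.14842266 63.35183461]
side bar 0.24081663806087839
side bar front edge 0.2754016363872492
side bar back edge 0.2878404287704759
side nest 0.25103274603192816
15.8167
```

```bash
python3 -c "
from bench import robot
print(robot.finish_job())"
```

```text
the job is handed in; nothing more can be done
None
```

The orange-barred blank is home in the dark nest with its notch along the white line. I let go and handed the job in with the arm clear, at about 16 s on the robot's clock.

**What I did:**
- **Finding the key:** I rested the blank on the yellow key at about 5 N and turned it clockwise. The force fell away at about 0.65 rad counter-clockwise of the line, where the notch met the key.
- **Going home:** It dropped about 12 mm freely onto its flange. Keeping it home, I turned it clockwise with the key to the line.
- **Letting go:** I eased off the load before opening the fingers and moving away.

**Last checks:**
- **Angle:** The top view puts the bar at 0.24–0.25 rad and the nest at 0.255 rad, so they agree within about 0.015 rad. The side view was rougher: it gave 0.24–0.29 rad for the bar against 0.25 rad for the nest.
- **Seating:** The flange looks flush on the block. I judged "home" from the drop and the picture, and did not measure its height again after letting go.
- **Position:** The blank sits about 2–3 mm off the bore centre, pushed there by the key, about what the bore's play allows. The cameras also disagreed by up to 3.5 mm on the nest's position, so I used a middle value.
- **Forces:** The readings I took stayed under about 10 N.
- **Other things on the bench:** I touched nothing else. In the last top view the arm hid part of the bench, including the spare and most of the turquoise nests, so those weren't re-checked at the end.

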